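# Lay the long sample tube in the V-cradle and chock it

## Robot

A 6-joint arm with a two-finger parallel gripper is mounted at the origin on the work surface. World frame = base frame: x ahead of the robot, y to its left, z up, the work surface at z = 0. Lengths are in m, angles in degrees, forces in N, time in s.
With the tool pointing down it reaches from about 0.4 to 0.825 m from the base axis. Payload 7 kg.
Tool frame: the origin (TCP) lies at the centre of the arm's flange, where the gripper is bolted on; the fingertips stand 178 mm ahead of it and the grasp point (between the pads) lies 159 mm ahead of it (r.tips_ahead is the z of the fingertips in the tool frame, in m); z points along the fingers, y is the line along which they close (so a half turn about z gives the same grasp; the last joint's range is limited). The gripper opens to 88 mm and grips with 3 to 60 N. Pads are 19 mm wide; open, the fingers measure 130 mm over their backs; the gripper's body (78 mm by 193 mm) begins 47 mm behind the grasp point.
Start: joints at [88.127, 20.546, 0.682, 0, -70.136, -16.507], TCP at [0.213, 0.641, 0.405] pointing down, gripper open.
Joint ranges: [-176.03, 176.03], [-82.01, 121.73], [-58.28, 71.71], [-173.87, 95.51], [-174.79, -0.11], [-173.66, 173.66]. Speed limits (degrees/s): [136.94, 136.94, 172.46, 180, 180, 180].

## Interface

Orientations are given as [roll, pitch, yaw] about the fixed x, y, z axes, in that order (R = Rz(yaw) Ry(pitch) Rx(roll)).
In Python, from plant import r gives the robot as it stands. The module is installed in compiled form; this text tells all that it offers.
- The arm moves only by the shell command python3 -m pendant 'ROWS' [FORCE]. ROWS is JSON, a list that holds one entry, the list of rows, each a list of 7 numbers: the shift along the tool's x, y, z in m, then the turn, a rotation vector about the tool's x, y, z in degrees, then the gripper command: -1 is shut, 1 is fully open, values between are in proportion. A call has 1 to 5 rows; each row is the pose to reach, as a shift and turn from the pose commanded when the call began, along the tool's axes at that moment; what a row does not reach only later rows make up. A row lasts 1/10 s, in which the tool goes at most 50 mm and 8.59 degrees, less where a joint would pass 70% of its speed; a pose out of reach is approached as far as the arm can. A call with a gripper value outside its range is refused whole. The fingers move at their own pace and stop on an object; FORCE is the grip in N (left out, the last holds). Time passes only in rows, so rows that repeat a pose let the fingers close. It gives the time, the measured TCP pose, the force, the opening and the grip force at its end, in the units of the state.
- r.get_state(): the state, without advancing time (a new reading comes with each control period).
- r.capture(name): name is "scene" or "top" or "wrist"; returns the picture (384x512x3 uint8, red, green, blue); there is no depth.
- r.camera_params(name): a dict with "fx", "fy", "cx", "cy" (pixels), "dist_coeffs" ([k1, k2, p1, p2, k3] as OpenCV has them; the pictures are not rectified), "R" (3x3) and "t" (3): a world point X has camera coordinates R X + t. Camera axes: x right, y down, z forward; pixel columns grow to the right and rows downward; lengths in m; the calibration is good to about 2 mm. A picture is of the moment at which its call begins: read the wrist's pose just before it. camera_params takes no time and is no camera call; for the wrist camera it gives the pose at the moment of the call.
- r.close_job(): hands the job in; it is judged then, once.
The state is a dict: "time_s": time; "joints": joint angles; "qd": joint speeds; "joint_torque": joint torques, N m; "tcp_pos": TCP position; "eef_rot": TCP orientation; "contact_force": force on the tool from outside, world axes, zero at the start; "moment": the same for the moment, N m; "gripper_width": finger opening in m; "gripper_force": force on a finger pad.
Only numpy, scipy, OpenCV 4.12 (cv2) and the standard library are available. Lean on these libraries where they do the work, as an engineer would, in place of code of your own. Each camera call takes 0.05 s, during which the arm holds its last target. There are 200 camera calls.

## Task

Take the long steel sample tube from the drying rack and lay it, centred, in the two V-supports of the cradle. Then stand the wooden wedge on the cradle's base plate, on the side where the Vs are low, midway between the two V-supports and square to the tube, and slide it thin end first under the tube's flank until it is up against the tube, so that the tube cannot roll out. Leave the short tube lying in the rack.

Things in the scene. Friction and masses are not known exactly. Their poses are not given: they have to be found in the camera images.
- long_tube_center (a point): Centre of the long steel tube with black end caps: 36 mm diameter, 190 mm long, 0.35 kg, y along it (it may be rolled: x, z anywhere). It lies in one of two parallel slots, 96 mm apart, of a low grey drying rack, centre 30 mm above the bench, on two 12 mm wide bars 38 mm either side of the rack's middle (ribs up to 18 mm high); its middle 50 mm is free for fingers down to 5 mm above the bench.
- short_tube_center (a point): Centre of the short tube, to be left alone: same look and 36 mm diameter, but 100 mm long; it lies in the other slot of the rack, parallel to the long one; y runs along it.
- chock_grip (a point): Grip point of the wooden wedge, 80 g: 54 mm long (x), 34 wide (y, grip across it), 40 high. Mid-width, 20 mm above the underside, 18 mm from the upright back face; x points to the 4 mm thin end, 36 mm ahead. Top flat for 12 mm from the back, then a straight slope. It stands on the bench between rack and cradle, thin end roughly away from the robot.
- cradle: Origin on the bench below the seated tube's axis, which runs along y at 40 mm height; z up. Level 8 mm plate, x -110 to 55, y +-100 mm. Black V-supports, 12 mm thick, at y +-76 (140 mm clear between): low on the -x side, towards the robot (33 mm high, to x -26), high on +x (50 mm, to x 48). Wedge on the plate just touching the tube: grip point at x -31, height 28 mm, its thin end under the tube.
Things that resemble listed ones, but are neither listed nor needed, are in the scene too. Of the things that look like the part that bears chock_grip, the larger one is meant. Leave any pink look-alike of the part that bears long_tube_center alone.

How it is judged:
By the outcome, as a careful person would: the job done as asked, in the order asked, and still so for the second after the job is handed in, with the robot touching nothing.
It also fails if it takes over 59 s, if anything falls off the work surface, if the arm or the gripper's body presses on something with over 40 N, if the wrist force passes 120 N, or if a joint passes its speed limit or range.

## Working session

There is one attempt and no reset: what is moved stays moved. The work goes in short steps, Python scripts to look and compute and a shell command to move; the robot and the scene stay as the last step left them, time stands still between calls to the robot, and variables do not carry over. Pictures are saved under pics/ and viewed, at most 10 in all, crops included, and the job is handed in when it is done.

```bash
mkdir -p pics; cat > h.py <<'E'
import numpy as np, cv2
from plant import r
def snap(n,f):
    p=r.camera_params(n); im=r.capture(n); cv2.imwrite(f,im[:,:,::-1]); return p,im
def ray(p,uv):
    K=np.array([[p['fx'],0,p['cx']],[0,p['fy'],p['cy']],[0,0,1]]);
    q=cv2.undistortPoints(np.array([[uv]],float),K,np.array(p['dist_coeffs']))[0,0]
    R=np.array(p['R']);t=np.array(p['t']); return -R.T@t, R.T@np.array([q[0],q[1],1])
def atz(p,uv,z):
    c,d=ray(p,uv); return c+d*(z-c[2])/d[2]
def proj(p,X):
    K=np.array([[p['fx'],0,p['cx']],[0,p['fy'],p['cy']],[0,0,1]]);
    return cv2.projectPoints(np.array(X,float).reshape(-1,1,3),cv2.Rodrigues(np.array(p['R']))[0],np.array(p['t'],float),K,np.array(p['dist_coeffs']))[0][:,0]
E
python3 - <<'E'
from h import *
a=snap('scene','pics/s0.png')[1];b=snap('top','pics/t0.png')[1];c=snap('wrist','pics/w0.png')[1]
im=np.vstack([np.hstack([a,b])])
cv2.imwrite('pics/top0.png',cv2.resize(b,(800,600),interpolation=cv2.INTER_CUBIC)[:,:,::-1])
cv2.imwrite('pics/sw.png',cv2.resize(np.hstack([a,c]),(800,300))[:,:,::-1])
print(r.get_state())
E
```

```text
{'time_s': 0.15, 'joints': array([ 8.81266770e+01,  2.05822110e+01,  6.45046604e-01, -1.42572615e-02,
       -7.01375541e+01, -1.65068824e+01]), 'qd': array([ 0.09790484, -0.21334169,  0.06434908,  0.02287212,  0.07650981,
       -0.00661127]), 'joint_torque': array([-1.83291704e-03, -5.83274782e+01,  2.93291044e+01,  7.00120613e+00,
        8.77033279e-03, -1.09361320e-04]), 'tcp_pos': array([0.21280206, 0.64041701, 0.40393074]), 'eef_rot': array([ 1.79924552e+02, -8.37955272e-03, -1.83850527e+01]), 'contact_force': array([0.62619757, 0.53387532, 0.07157418]), 'moment': array([-0.03588522,  0.0525236 , -0.01426847]), 'gripper_force': 0.0, 'gripper_width': 0.0874232951527673}
```

View pics/top0.png

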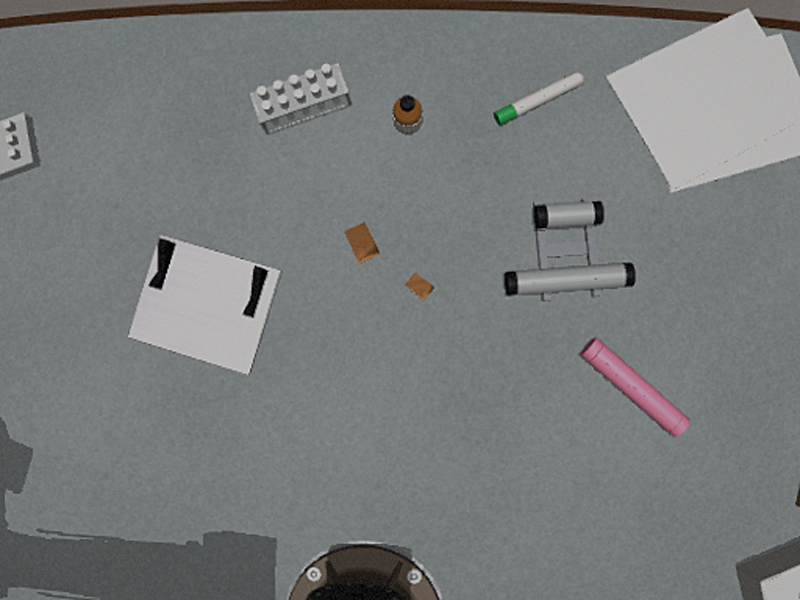

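View pics/sw.png

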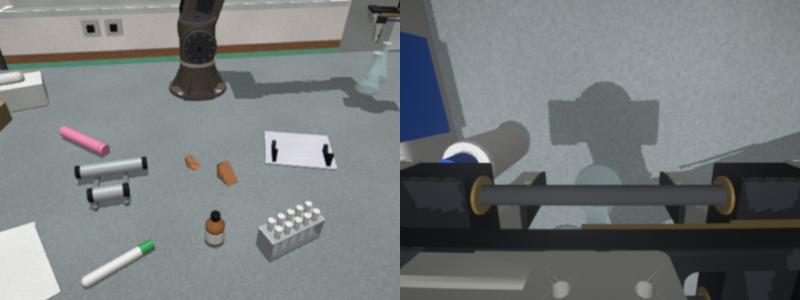

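The top view shows the long tube from (504,283) to (635,274), the wedge at (362,242) with the smaller look-alike at (419,286), and the cradle plate with corners (163,236), (281,270), (249,375), (128,337). I'll enlarge crops.

```bash
python3 - <<'E'
from h import *
b=cv2.imread('pics/t0.png')
f=lambda x0,y0,w,h,s: cv2.resize(b[y0:y0+h,x0:x0+w],None,fx=s,fy=s,interpolation=cv2.INTER_CUBIC)
# cradle x78..183 y147..242 ; wedge 215..250,140..172 ; rack 318..410,125..195
A=f(80,147,105,95,4);  # 420x380
B=f(214,138,38,36,10) # 380x360
C=f(315,155,100,40,8) #800x320->below
c=np.zeros((600,800,3),np.uint8); c[:380,:420]=A; c[:360,420:]=B; C=f(318,163,92,30,7); c[385:385+210,:644]=C
cv2.imwrite('pics/c1.png',c)
p=r.camera_params('top');print(p)
s=1.5625
for n,u,z in [('Lc',(504,283),.03),('Rc',(635,274),.03),('c1',(163,236),.008),('c2',(281,270),.008),('c3',(249,375),.008),('c4',(128,337),.008),('w',(362,242),.02)]:
    print(n,atz(p,((u[0]+.5)/s-.5,(u[1]+.5)/s-.5),z).round(4))
E
```

```text
{'fx': 453.709640101324, 'fy': 453.709640101324, 'cx': 256.4616165389459, 'cy': 187.2699930102384, 'dist_coeffs': array([-0.1765611,  0.       ,  0.       ,  0.       ,  0.       ]), 'R': array([[ 0.01267159, -0.99984682, -0.01207349],
       [-0.99540812, -0.01146779, -0.09503246],
       [ 0.09487945,  0.01322226, -0.99540096]]), 't': array([-0.05806152,  0.48942966,  1.01956854])}
Lc [ 0.5057 -0.203   0.03  ]
Rc [ 0.5217 -0.4002  0.03  ]
c1 [0.5755 0.3166 0.008 ]
c2 [0.5241 0.1294 0.008 ]
c3 [0.3656 0.1738 0.008 ]
c4 [0.4188 0.3658 0.008 ]
w [0.5658 0.0069 0.02  ]
```

View pics/c1.png

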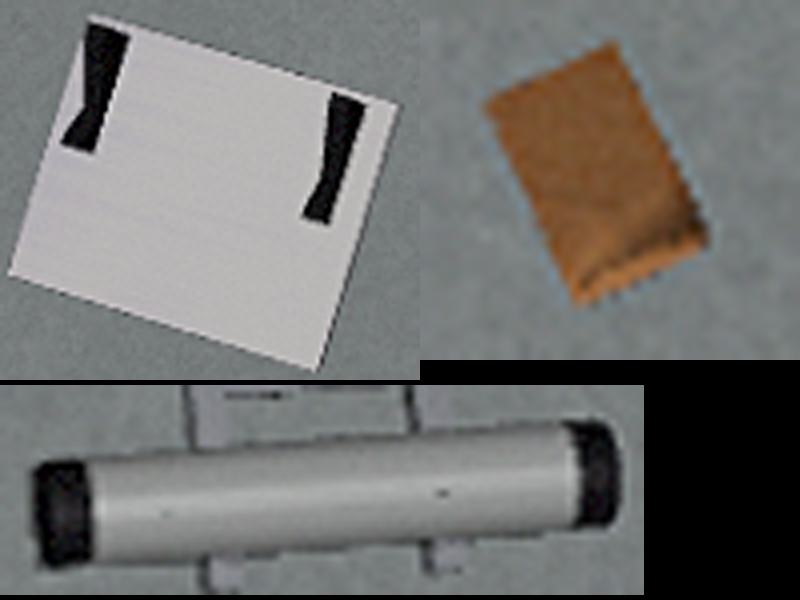

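```bash
cat > est.py <<'E'
from h import *
from scipy.optimize import least_squares
def rt(s,L):
    x,y,a=s; L=np.array(L,float); c,d=np.cos(a),np.sin(a)
    return np.c_[x+c*L[:,0]-d*L[:,1], y+d*L[:,0]+c*L[:,1], L[:,2]]
def fit(p,L,U,s0):
    f=lambda s:(proj(p,rt(s,L))-U).ravel()
    q=least_squares(f,s0,x_scale=[.01,.01,.1]); return q.x, np.abs(q.fun).max()
def px(U,sc,ox,oy): return (np.array(U,float)+.5)/sc-.5+[ox,oy]
th=np.linspace(0,2*np.pi,60)
def tubebox(p,s,Lg=.19,z=.03):
    L=[[.018*np.cos(t),e,z+.018*np.sin(t)] for t in th for e in(-Lg/2,Lg/2)]
    return cv2.minAreaRect(proj(p,rt(s,L)).astype(np.float32)),proj(p,rt(s,L))
def fittube(p,U,s0,z=.03,Lg=.19):
    # U silhouette corners: left-top,left-bot,right-bot,right-top
    def f(s):
        P=cv2.convexHull(tubebox(p,s,Lg,z)[1].astype(np.float32))
        a=np.array(cv2.boxPoints(cv2.minAreaRect(P))); b=np.array(cv2.boxPoints(cv2.minAreaRect(np.float32(U))))
        def q(B):
            c=B.mean(0); e=[B[(i+1)%4]-B[i] for i in range(4)]; e=max(e,key=np.linalg.norm); e=e*np.sign(e[0]); return np.r_[c,np.arctan2(e[1],e[0])*50]
        return q(a)-q(b)
    q=least_squares(f,s0,x_scale=[.01,.01,.1],diff_step=1e-3); return q.x,np.abs(q.fun).max()
def go(x,y,z,yaw):
    "shift in tool axes & turn to reach TCP x,y,z with tool yaw deg"
    st=r.get_state(); from scipy.spatial.transform import Rotation as T
    R=T.from_euler('xyz',st['eef_rot'],degrees=True); G=T.from_euler('xyz',[180,0,yaw],degrees=True)
    return (R.inv().apply(np.array([x,y,z])-st['tcp_pos'])).round(4), (R.inv()*G).as_rotvec(degrees=True).round(2)
E
python3 - <<'E'
from est import *
p=r.camera_params('top')
s,e=fit(p,[[.055,.1,.008],[.055,-.1,.008],[-.11,-.1,.008],[-.11,.1,.008]],px([(90,13),(400,105),(319,372),(8,274)],4,80,147),[.48,.25,-.26]);print('cradle',s,np.degrees(s[2]),e)
s,e=fit(p,[[.036,.017,.004],[.036,-.017,.004],[-.018,-.017,0],[-.018,.017,0]],px([(64,105),(197,40),(290,240),(158,308)],10,214,138),[.56,.0,.4]);print('wedge',s,np.degrees(s[2]),e)
s,e=fittube(p,px([(33,80),(42,182),(620,140),(612,37)],7,318,163),[.515,-.3,.08]);print('tube',s,np.degrees(s[2]),e)
print(go(s[0],s[1],.26,np.degrees(s[2])-90))
E
```

```text
cradle [ 0.49826786  0.24030139 -0.27291458] -15.63685350280069 0.32930114099329444
wedge [0.56034828 0.0047353  0.45777133] 26.228365063285636 0.5306646719423895
tube [ 0.51316394 -0.29965941  0.08759313] 5.018716450954223 1.5258789e-05
(array([0.5815, 0.7972, 0.1451]), array([ 6.00e-02, -5.00e-02,  6.66e+01]))
```

```bash
python3 -m pendant '[[[0.029,0.04,0,0,0,8,1],[0.058,0.08,0,0,0,16,1],[0.087,0.12,0,0,0,24,1],[0.116,0.159,0,0,0,32,1],[0.145,0.199,0,0,0,40,1]]]'
python3 - <<'E'
from est import *
print(go(.5132,-.2997,.26,-85))
E
```

```text
time_s: 0.65
tcp_pos: [0.288, 0.404, 0.4044]
eef_rot: [180.0, -0.0, -58.7]
contact_force: [0.6, 0.0, 1.1]
gripper_width: 0.0874
gripper_force: 0.0
(array([0.7182, 0.1732, 0.1446]), array([ 1.000e-02, -1.000e-02,  2.631e+01]))
```

```bash
python3 -m pendant '[[[0.047,0.011,0,0,0,0,1],[0.094,0.022,0,0,0,0,1],[0.141,0.034,0,0,0,0,1],[0.188,0.045,0,0,0,0,1],[0.235,0.056,0,0,0,0,1]]]'
python3 -m pendant '[[[0.047,0.011,0,0,0,0,1],[0.094,0.022,0,0,0,0,1],[0.141,0.034,0,0,0,0,1],[0.188,0.045,0,0,0,0,1],[0.235,0.056,0.0,0,0,0,1]]]'
python3 -m pendant '[[[0.045,0.011,0.0,0,0,7,1],[0.085,0.022,0.01,0,0,14,1],[0.125,0.034,0.02,0,0,21,1],[0.165,0.043,0.03,0,0,26.3,1],[0.165,0.043,0.04,0,0,26.3,1]]]'
python3 - <<'E'
from est import *
print(go(.5132,-.2997,.26,-85))
print(r.get_state()['joints'].round(1))
p,im=snap('wrist','pics/w1.png')
a=r.capture('top')[125:205,300:430]; a=cv2.resize(a,(520,320))[:,:,::-1]
c=np.zeros((384,1032,3),np.uint8); c[:,:512]=im[:,:,::-1]; c[:320,512:]=a; cv2.imwrite('pics/w1v.png',cv2.resize(c,(800,298)))
E
```

```text
time_s: 1.15
tcp_pos: [0.3631, 0.1745, 0.4049]
eef_rot: [-180.0, 0.0, -58.3]
contact_force: [1.4, 1.2, 0.7]
gripper_width: 0.0875
gripper_force: 0.0
time_s: 1.65
tcp_pos: [0.4387, -0.0551, 0.405]
eef_rot: [-179.9, -0.0, -58.4]
contact_force: [2.5, 0.7, 0.6]
gripper_width: 0.0877
gripper_force: 0.0
time_s: 2.15
tcp_pos: [0.4895, -0.2197, 0.3634]
eef_rot: [179.9, -0.0, -85.1]
contact_force: [-1.0, 0.8, -0.4]
gripper_width: 0.0875
gripper_force: 0.0
(array([ 0.0817, -0.0169,  0.1034]), array([ 0.07, -0.03, -0.08]))
[ -3.2   9.4 -20.2   0.  -60.4   8.1]
```

View pics/w1v.png

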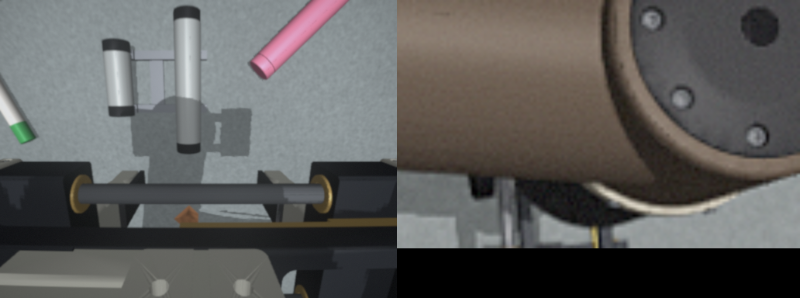

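The wrist view shows the long tube from (186,7) to (189,152) in the reduced picture, with the short tube at left and the pink one at right. I'll check its measured position against the top estimate.

```bash
python3 - <<'E'
from est import *
p=r.camera_params('wrist'); k=1.29
a=atz(p,(186.5*k,7*k),.036);b=atz(p,(189*k,152*k),.03);print(a,b,(a+b)/2,np.linalg.norm(a-b),np.degrees(np.arctan2(b[0]-a[0],-(b[1]-a[1]))))
for s in [(.5132,-.2997,.0876)]: print((cv2.boxPoints(tubebox(p,s)[0])/k).round(1))
E
```

```text
[ 0.51960683 -0.39013216  0.036     ] [ 0.50202265 -0.1993266   0.03      ] [ 0.51081474 -0.29472938  0.033     ] 0.19170801072018243 -174.73463289736017
[[171.4  -0.6]
 [199.3  -1.3]
 [203.3 150.7]
 [175.3 151.4]]
```

```bash
python3 - <<'E'
from est import *
im=cv2.imread('pics/w1.png')[0:215,195:290]; 
cv2.imwrite('pics/w1c.png',cv2.resize(im,None,fx=2.8,fy=2.8,interpolation=cv2.INTER_CUBIC))
t=cv2.imread('pics/t0.png')[165:195,318:410]
c=np.zeros((600,800,3),np.uint8);a=cv2.imread('pics/w1c.png')[:600];c[:a.shape[0],:a.shape[1]]=a
cv2.imwrite('pics/w1c.png',c[:,:270])
E
```

```text
(no output)
```

View pics/w1c.png

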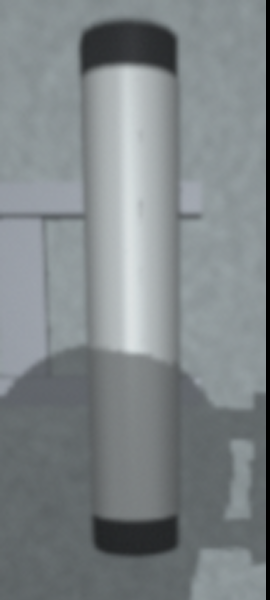

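The crop shows the tube's silhouette from row 18 to row 556, with its axis at column 128.5 at the top and 136 at the bottom.

```bash
python3 - <<'E'
from est import *
p=r.camera_params('wrist')
def obs(s):
    P=(proj(p,rt(s,[[.018*np.cos(t),e,.03+.018*np.sin(t)] for e in(-.095,.095) for t in th]))-[195,0]+.5)*2.8-.5
    A,B=P[:60],P[60:]
    if A[:,1].mean()>B[:,1].mean():A,B=B,A
    return np.array([A[:,1].min(),B[:,1].max(),A[:,0].min()+A[:,0].max(),B[:,0].min()+B[:,0].max()])
for z in [0]:
    s0=np.array([.5132,-.2997,.0876]);print(obs(s0))
    q=least_squares(lambda s:obs(s)-[18,556,80+177,94+178],s0,x_scale=[.01,.01,.1],diff_step=1e-4);print(q.x,np.degrees(q.x[2]),q.fun)
    s=q.x
print(go(s[0],s[1],.26,np.degrees(s[2])-90))
E
```

```text
[ -2.39536523 546.79760078 249.76209362 263.07561028]
[ 0.51124518 -0.29456081  0.09048522] 5.184421321931817 [-2.88067546e+00  3.86281967e+00 -2.69369077e-03  4.64462886e-03]
(array([ 0.0796, -0.0165,  0.1024]), array([0.22, 0.07, 0.  ]))
```

```bash
python3 -m pendant '[[[0.04,-0.008,0.02,0,0,0,1],[0.0815,-0.016,0.04,0,0,0,1],[0.0815,-0.016,0.08,0,0,0,1],[0.0815,-0.016,0.10,0,0,0,1],[0.0815,-0.016,0.11,0,0,0,1]]]' 20
python3 - <<'E'
from est import *
print(go(.512,-.2968,.189,-84.9))
E
```

```text
time_s: 2.75
tcp_pos: [0.5116, -0.2948, 0.2531]
eef_rot: [179.8, 0.1, -84.6]
contact_force: [0.8, -0.0, -0.4]
gripper_width: 0.088
gripper_force: 0.0
(array([ 0.0021, -0.0004,  0.064 ]), array([0.16, 0.06, 0.29]))
```

```bash
python3 -m pendant '[[[0.001,0,0.025,0,0,0,1],[0.002,0,0.05,0,0,0,1],[0.002,0,0.060,0,0,0,1],[0.002,0,0.064,0,0,0,1],[0.002,0,0.064,0,0,0,1]]]' 20
python3 -m pendant '[[[0,0,0,0,0,0,-0.3],[0,0,0,0,0,0,-0.3],[0,0,0,0,0,0,-1],[0,0,0,0,0,0,-1],[0,0,0,0,0,0,-1]]]' 25
python3 -m pendant '[[[0,0,0,0,0,0,-1],[0,0,0,0,0,0,-1],[0,0,0,0,0,0,-1]]]' 25
```

```text
time_s: 3.25
tcp_pos: [0.5128, -0.2973, 0.1915]
eef_rot: [-180.0, -0.0, -84.6]
contact_force: [0.5, 0.1, 0.9]
gripper_width: 0.0878
gripper_force: 0.0
time_s: 3.75
tcp_pos: [0.5123, -0.2977, 0.1909]
eef_rot: [-180.0, -0.0, -84.7]
contact_force: [-0.2, -0.5, 0.9]
gripper_width: 0.053
gripper_force: 0.0
time_s: 4.05
tcp_pos: [0.5128, -0.2978, 0.1908]
eef_rot: [-179.9, -0.0, -84.7]
contact_force: [1.8, 1.1, 0.3]
gripper_width: 0.0352
gripper_force: 25.0
```

```bash
python3 -m pendant '[[[0,0,-0.02,0,0,0,-1],[0,0,-0.06,0,0,0,-1],[0,0,-0.10,0,0,0,-1],[0,0,-0.14,0,0,0,-1],[0,0,-0.16,0,0,0,-1]]]' 30
python3 - <<'E'
from est import *
# hover over cradle
print(go(.4983,.2403,.26,-105.6)); print(r.get_state()['joints'].round(1))
E
```

```text
time_s: 4.55
tcp_pos: [0.5125, -0.2978, 0.354]
eef_rot: [-179.8, -0.1, -84.7]
contact_force: [0.1, -1.1, -3.9]
gripper_width: 0.0353
gripper_force: 30.0
(array([-0.5372, -0.0357,  0.0934]), array([-0.18, -0.05, 20.93]))
[-11.3  15.  -14.2   0.  -60.6  16.6]
```

```bash
python3 -m pendant '[[[-0.03,-0.002,0,0,0,0,-1],[-0.07,-0.005,0,0,0,0,-1],[-0.11,-0.007,0,0,0,0,-1],[-0.15,-0.01,0,0,0,0,-1],[-0.19,-0.013,0,0,0,0,-1]]]' 30
python3 -m pendant '[[[-0.04,-0.003,0,0,0,0,-1],[-0.08,-0.005,0,0,0,0,-1],[-0.12,-0.008,0,0,0,0,-1],[-0.16,-0.01,0,0,0,0,-1],[-0.20,-0.013,0,0,0,0,-1]]]'
python3 -m pendant '[[[-0.04,-0.003,0,0,0,5,-1],[-0.08,-0.005,0.01,0,0,10,-1],[-0.11,-0.007,0.03,0,0,15,-1],[-0.135,-0.009,0.05,0,0,20,-1],[-0.147,-0.01,0.07,0,0,20.9,-1]]]'
python3 -m pendant '[[[0,0,0,0,0,0,-1],[0,0,0,0,0,0,-1]]]'
python3 - <<'E'
from est import *
print(go(.4983,.2403,.199,-105.6))
a=snap('top','pics/t2.png')[1];b=snap('scene','pics/s2.png')[1];w=snap('wrist','pics/w2.png')[1]
c=np.zeros((600,800,3),np.uint8)
c[:300,:400]=cv2.resize(a[130:280,60:260],(400,300));c[:300,400:]=cv2.resize(b[100:250,312:512],(400,300),interpolation=2)
c[300:,:400]=cv2.resize(w,(400,300))
cv2.imwrite('pics/m2.png',c[:,:,::-1])
E
```

```text
time_s: 5.05
tcp_pos: [0.5067, -0.1059, 0.35]
eef_rot: [179.9, 0.0, -84.7]
contact_force: [1.3, 0.8, -2.5]
gripper_width: 0.0352
gripper_force: 30.0
time_s: 5.55
tcp_pos: [0.5011, 0.0944, 0.3501]
eef_rot: [179.9, -0.0, -84.7]
contact_force: [1.9, -0.3, -2.8]
gripper_width: 0.0353
gripper_force: 30.0
time_s: 6.05
tcp_pos: [0.4978, 0.2422, 0.2793]
eef_rot: [180.0, -0.0, -105.7]
contact_force: [0.3, -0.7, -3.4]
gripper_width: 0.0351
gripper_force: 30.0
time_s: 6.25
tcp_pos: [0.498, 0.2401, 0.28]
eef_rot: [179.9, -0.1, -105.5]
contact_force: [-0.0, -0.0, -2.2]
gripper_width: 0.0355
gripper_force: 30.0
(array([-0.0005, -0.0003,  0.081 ]), array([ 0.07, -0.13,  0.08]))
```

View pics/m2.png

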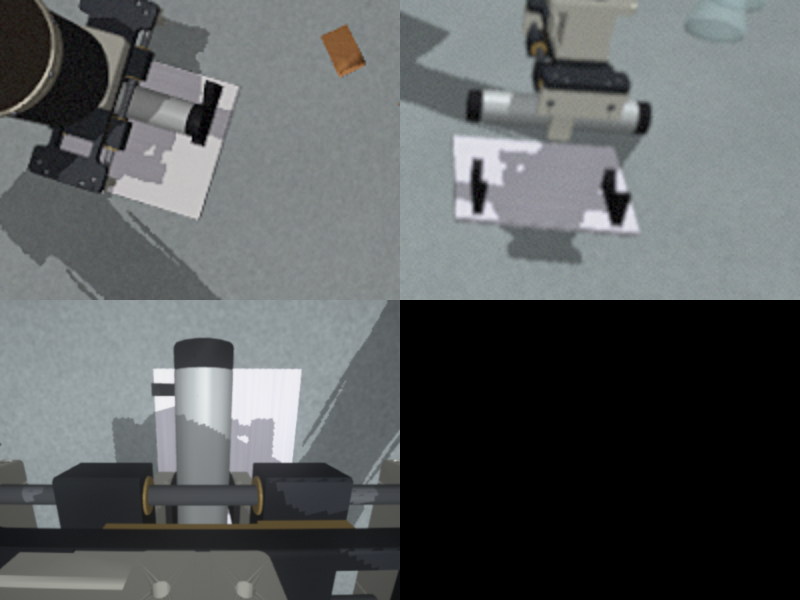

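The wrist view shows the tube's end at (204,340) beyond the plate's far edge at row 369 (columns 153 to 300), with the -y V-support at (163,389). The scene view shows the tube level above both Vs. I'll get these edges at full resolution.

```bash
python3 - <<'E'
from est import *
g=cv2.cvtColor(cv2.imread('pics/w2.png'),6).astype(float)
gs=cv2.GaussianBlur(g,(0,0),1)
dy=np.gradient(gs,axis=0);dx=np.gradient(gs,axis=1)
p=r.camera_params('wrist')
st=r.get_state();a=np.radians(st['eef_rot'][2]);ex=np.array([np.cos(a),np.sin(a)])
for c in (235,250,261,272,285):
    y=30+np.argmax(np.abs(dy[30:75,c]));print('tube end',c,y)
for c in (205,212,320,340,360):
    y=75+np.argmax(dy[75:110,c]);X=atz(p,(c,y),.008);print('plate',c,y,X.round(4))
for rr in (100,110,140,180):
    l=185+np.argmax(np.abs(dx[rr,185:215]));q=360+np.argmax(np.abs(dx[rr,360:400]));print('sides',rr,l,q,atz(p,(l,rr),.008).round(4),atz(p,(q,rr),.008).round(4))
for rr in (100,140,200):
    l=215+np.argmax(np.abs(dx[rr,215:245]));q=280+np.argmax(np.abs(dx[rr,280:315]));print('tube',rr,l,q)
zt=st['tcp_pos'][2]-.159-.0018
s=[*(st['tcp_pos'][:2]),a+np.pi/2]
P=proj(p,rt(s,[[.018*np.cos(t),-.095,zt+.018*np.sin(t)] for t in th]+[[0,-.105,zt]]));i=P[:60,1].argmin();print('pred end min',P[i],P[:60].min(0),P[:60].max(0))
P2=proj(p,rt(s,[[.018*np.cos(t),-.090,zt+.018*np.sin(t)] for t in th]));print('at 90:',P2[:,1].min())
print('pred plate',proj(p,rt([.4983,.2403,-.2729],[[.055,-.1,.008],[-.11,-.1,.008]])))
E
```

```text
tube end 235 51
tube end 250 48
tube end 261 48
tube end 272 49
tube end 285 51
plate 205 87 [0.5169 0.1343 0.008 ]
plate 212 87 [0.5111 0.136  0.008 ]
plate 320 87 [0.4215 0.1611 0.008 ]
plate 340 88 [0.405  0.1664 0.008 ]
plate 360 88 [0.3883 0.171  0.008 ]
sides 100 196 385 [0.5278 0.1424 0.008 ] [0.369  0.1866 0.008 ]
sides 110 193 384 [0.533  0.1496 0.008 ] [0.3713 0.1947 0.008 ]
sides 140 198 381 [0.537  0.1754 0.008 ] [0.3783 0.2197 0.008 ]
sides 180 200 377 [0.5469 0.2107 0.008 ] [0.3881 0.2551 0.008 ]
tube 100 223 298
tube 140 223 296
tube 200 225 294
pred end min [258.75837001  49.64988965] [218.99210638  49.64988965] [296.52889003  67.14647452]
at 90: 62.874067726603556
pred plate [[194.90293162  83.40826943]
 [386.47828559  83.75288661]]
```

```bash
python3 -m pendant '[[[-0.002,0,0.03,0,0,0,-1],[-0.002,0,0.055,0,0,0,-1],[-0.002,0,0.068,0,0,0,-1],[-0.002,0,0.073,0,0,0,-1],[-0.002,0,0.076,0,0,0,-1]]]' 30
python3 -m pendant '[[[0,0,0.001,0,0,0,-1],[0,0,0.002,0,0,0,-1],[0,0,0.003,0,0,0,-1],[0,0,0.003,0,0,0,-1]]]' 30
```

```text
time_s: 6.9
tcp_pos: [0.4993, 0.2422, 0.2051]
eef_rot: [-180.0, 0.0, -105.6]
contact_force: [0.0, -0.5, -2.5]
gripper_width: 0.0352
gripper_force: 30.0
time_s: 7.3
tcp_pos: [0.499, 0.2424, 0.202]
eef_rot: [-180.0, 0.0, -105.6]
contact_force: [0.2, -0.4, -2.7]
gripper_width: 0.0353
gripper_force: 30.0
```

```bash
python3 -m pendant '[[[0,0,0.001,0,0,0,-1],[0,0,0.002,0,0,0,-1],[0,0,0.002,0,0,0,-1],[0,0,0.002,0,0,0,-1]]]' 30
python3 -m pendant '[[[0,0,0,0,0,0,-0.25],[0,0,0,0,0,0,-0.1],[0,0,0,0,0,0,0],[0,0,0,0,0,0,0.2],[0,0,0,0,0,0,0.4]]]' 10
python3 -m pendant '[[[0,0,-0.01,0,0,0,0.4],[0,0,-0.03,0,0,0,0.4],[0,0,-0.07,0,0,0,0.4],[0,0,-0.11,0,0,0,0.4],[0,0,-0.15,0,0,0,0.4]]]' 10
python3 - <<'E'
from est import *
# wedge grasp: tool x opposite to wedge x; 4mm behind grip point
a=.4578; print(go(.5603-.003*np.cos(a),.0047-.003*np.sin(a),.30,26.2-180)); print(r.get_state()['joints'].round(1))
E
```

```text
time_s: 7.7
tcp_pos: [0.4993, 0.2424, 0.2007]
eef_rot: [-179.9, 0.0, -105.5]
contact_force: [-1.7, -1.6, 5.4]
gripper_width: 0.0352
gripper_force: 30.0
time_s: 8.2
tcp_pos: [0.4989, 0.2424, 0.1996]
eef_rot: [-180.0, 0.0, -105.6]
contact_force: [0.3, 0.1, 0.9]
gripper_width: 0.0549
gripper_force: 0.0
time_s: 8.7
tcp_pos: [0.4987, 0.242, 0.352]
eef_rot: [-180.0, 0.0, -105.6]
contact_force: [1.4, 0.9, -0.8]
gripper_width: 0.0611
gripper_force: 0.0
(array([ 0.2141, -0.1208,  0.052 ]), array([-1.000e-02,  1.000e-02,  4.823e+01]))
[ 46.1  11.6 -19.    0.  -59.4 -61.7]
```

```bash
python3 -m pendant '[[[0.025,-0.03,0,0,0,0,0.6],[0.05,-0.06,0,0,0,0,1],[0.08,-0.09,0.0,0,0,0,1],[0.11,-0.121,0.0,0,0,0,1],[0.11,-0.121,0.0,0,0,0,1]]]' 10
python3 -m pendant '[[[0,0,0,0,0,0,1],[0,0,0,0,0,0,1]]]'
python3 - <<'E'
from est import *
import pickle
w,im=snap('wrist','pics/w3.png'); pickle.dump(w,open('w3.pkl','wb')); a=snap('top','pics/t3.png')[1]; print(r.get_state()['tcp_pos'])
u=proj(w,[[.5603,.0047,.02]])[0];print(u, proj(w,rt([.5603,.0047,.4578],[[.036,.017,.004],[.036,-.017,.004],[-.018,-.017,0],[-.018,.017,0]])))
x0=int(np.clip(u[0]-60,0,392));y0=int(np.clip(u[1]-60,0,264));print(x0,y0)
c=np.zeros((480,800,3),np.uint8);c[:400,:400]=cv2.resize(im[y0:y0+120,x0:x0+120],(400,400),interpolation=2)
c[:400,400:]=cv2.resize(a[147:247,82:182],(400,400),interpolation=2)
cv2.imwrite('pics/m3.png',c[:400,:,::-1])
E
```

```text
time_s: 9.2
tcp_pos: [0.5874, 0.1001, 0.3501]
eef_rot: [-180.0, -0.0, -105.8]
contact_force: [-0.7, 0.6, -0.1]
gripper_width: 0.0869
gripper_force: 0.0
time_s: 9.4
tcp_pos: [0.5856, 0.1041, 0.35]
eef_rot: [-180.0, 0.0, -105.6]
contact_force: [0.1, 0.5, 0.3]
gripper_width: 0.0874
gripper_force: 0.0
[0.58549774 0.10466469 0.34997878]
[256.18256089  88.07392718] [[242.82057129 123.86499095]
 [222.23333525 100.63994721]
 [258.16913213  66.76778151]
 [278.38598809  90.91944809]]
196 28
```

View pics/m3.png

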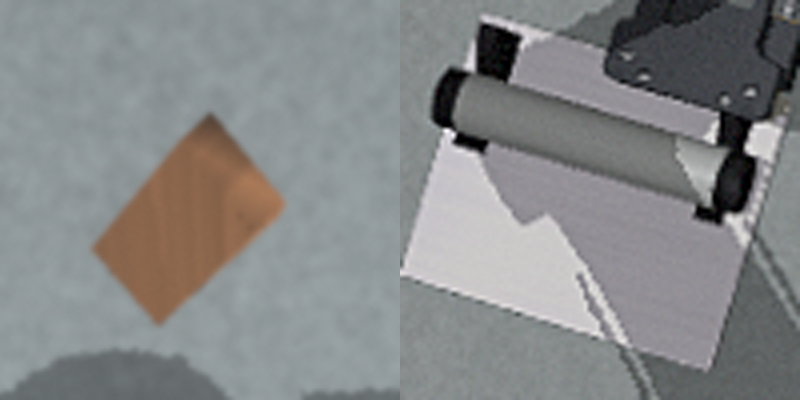

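The crop shows the wedge's thin end at (92,247)–(158,325) and its back end at (210,112)–(285,205), within 2 mm of the estimate. The tube is seated across both Vs, from (443,97) to (750,183) in the top crop. I'll check its centring.

```bash
python3 - <<'E'
from est import *
p=r.camera_params('top')
s,e=fittube(p,px([(55,67),(35,125),(338,212),(357,155)],4,82,147),[.498,.24,-.273],z=.04);print(s,np.degrees(s[2]),e)
d=s[:2]-[.4983,.2403];print('cradle frame x,y',d@[.963,-.2696],d@[.2696,.963])
print((proj(p,rt(s,[[.018*np.cos(t),y,.04+.018*np.sin(t)] for y in(-.095,.095) for t in th[::15]]))-[82,147])*4)
print(go(.5573,.0044,.26,-153.8))
E
```

```text
[ 0.49810128  0.2376727  -0.26401324] -15.126844449007631 8.106232e-05
cradle frame x,y 0.0005169552882465832 -0.0025836628760048594
[[358.31070538 153.31797817]
 [342.54244011 181.74828062]
 [340.62242836 213.99381684]
 [356.23934997 183.77588854]
 [ 53.88435301  65.45618758]
 [ 33.23296271  91.60332214]
 [ 36.2814515  124.5351169 ]
 [ 56.35360158  96.51508278]]
(array([0.1042, 0.0004, 0.0899]), array([-0.000e+00,  2.000e-02,  4.829e+01]))
```

Both views put the tube about 2 mm toward -y of centre. There is plenty of time, so I'll regrip it and shift it 2 mm.

```bash
python3 -m pendant '[[[-0.03,0.03,0,0,0,0,0.6],[-0.06,0.06,0,0,0,0,0.6],[-0.085,0.09,0.0,0,0,0,0.6],[-0.11,0.121,0.0,0,0,0,0.6],[-0.11,0.121,0.0,0,0,0,0.6]]]' 20
python3 -m pendant '[[[0,0,0.04,0,0,0,0.6],[0,0,0.08,0,0,0,0.6],[0,0,0.12,0,0,0,0.6],[0,0,0.145,0,0,0,0.6],[0,0,0.149,0,0,0,0.6]]]'
python3 -m pendant '[[[0,0,0.001,0,0,0,-0.1],[0,0,0.001,0,0,0,-0.3],[0,0,0.001,0,0,0,-1],[0,0,0.001,0,0,0,-1],[0,0,0.001,0,0,0,-1]]]' 20
python3 -m pendant '[[[0,0,0,0,0,0,-1],[0,0,-0.002,0,0,0,-1],[0,0,-0.005,0,0,0,-1],[-0.0025,0,-0.005,0,0,0,-1],[-0.0025,0,-0.005,0,0,0,-1]]]' 25
python3 -m pendant '[[[0,0,0.002,0,0,0,-1],[0,0,0.004,0,0,0,-1],[0,0,0.005,0,0,0,-1],[0,0,0.005,0,0,0,-1]]]' 25
```

```text
time_s: 10.0
tcp_pos: [0.4963, 0.246, 0.3502]
eef_rot: [-180.0, 0.1, -105.3]
contact_force: [-0.5, 0.2, 0.1]
gripper_width: 0.07
gripper_force: 0.0
time_s: 10.5
tcp_pos: [0.4977, 0.2418, 0.1978]
eef_rot: [179.8, -0.3, -105.5]
contact_force: [0.0, -1.3, -0.6]
gripper_width: 0.0702
gripper_force: 0.0
time_s: 11.0
tcp_pos: [0.4992, 0.2424, 0.2006]
eef_rot: [-179.9, 0.1, -105.6]
contact_force: [9.7, -3.1, 2.1]
gripper_width: 0.0359
gripper_force: 7.8
time_s: 11.5
tcp_pos: [0.4996, 0.2449, 0.2045]
eef_rot: [180.0, -0.0, -105.6]
contact_force: [-0.5, 0.6, -3.7]
gripper_width: 0.0355
gripper_force: 25.0
time_s: 11.9
tcp_pos: [0.5, 0.2447, 0.2006]
eef_rot: [-179.9, 0.0, -105.5]
contact_force: [-0.6, -2.5, 6.4]
gripper_width: 0.0354
gripper_force: 25.0
```

```bash
python3 -m pendant '[[[0,0,0,0,0,0,-0.25],[0,0,0,0,0,0,-0.1],[0,0,0,0,0,0,0.1],[0,0,0,0,0,0,0.3],[0,0,0,0,0,0,0.4]]]' 10
python3 -m pendant '[[[0,0,-0.01,0,0,0,0.4],[0,0,-0.03,0,0,0,0.4],[0,0,-0.07,0,0,0,0.4],[0,0,-0.11,0,0,0,0.4],[0,0,-0.15,0,0,0,0.4]]]' 10
python3 -m pendant '[[[0.03,-0.02,0,0,0,8,0.4],[0.07,-0.04,0,0,0,16,0.4],[0.11,-0.065,0.0,0,0,24,0.4],[0.15,-0.09,0.0,0,0,32,0.4],[0.19,-0.108,0.0,0,0,40,0.4]]]' 10
python3 -m pendant '[[[0.01,-0.004,0.02,0,0,4,0.2],[0.02,-0.006,0.05,0,0,8,0.2],[0.02,-0.006,0.07,0,0,8,0.2],[0.02,-0.006,0.07,0,0,8,0.2],[0.02,-0.006,0.07,0,0,8,0.2]]]' 10
python3 - <<'E'
from est import *
print(go(.5573,.0054,.186,-153.8)); print(r.get_state()['joints'].round(1))
a=snap('top','pics/t4.png')[1];w=snap('wrist','pics/w4.png')[1]
c=np.zeros((400,800,3),np.uint8);c[:400,:400]=cv2.resize(a[147:247,82:182],(400,400),interpolation=2)
c[:300,400:]=cv2.resize(w,(400,300))
cv2.imwrite('pics/m4.png',c[:,:,::-1])
E
```

```text
time_s: 12.4
tcp_pos: [0.4996, 0.2447, 0.1995]
eef_rot: [180.0, -0.0, -105.6]
contact_force: [-0.1, -0.1, 0.1]
gripper_width: 0.0574
gripper_force: 0.0
time_s: 12.9
tcp_pos: [0.4993, 0.2444, 0.352]
eef_rot: [-180.0, 0.0, -105.6]
contact_force: [1.1, 1.0, -1.1]
gripper_width: 0.0616
gripper_force: 0.0
time_s: 13.4
tcp_pos: [0.553, 0.0308, 0.3506]
eef_rot: [-180.0, 0.1, -145.9]
contact_force: [1.0, 0.2, 0.8]
gripper_width: 0.0613
gripper_force: 0.0
time_s: 13.9
tcp_pos: [0.5399, 0.0165, 0.2806]
eef_rot: [-180.0, 0.0, -153.5]
contact_force: [-0.4, 0.7, 0.3]
gripper_width: 0.0527
gripper_force: 0.0
(array([-0.0107, -0.0177,  0.0946]), array([-0.03,  0.01,  0.26]))
[ 22.6  14.6 -25.8   0.  -49.6 -86.1]
```

View pics/m4.png

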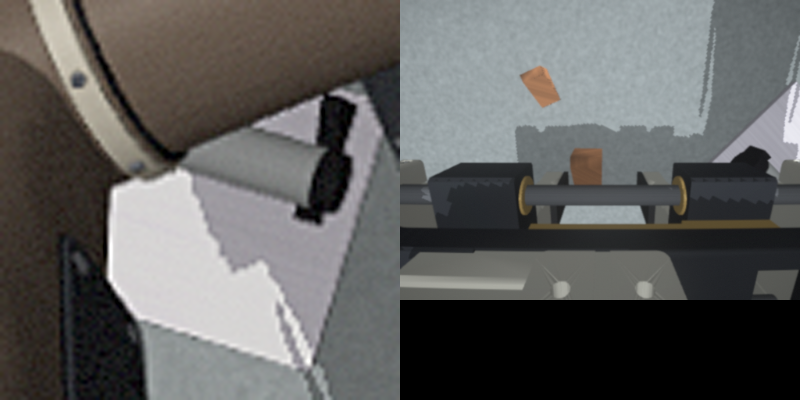

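Top: the tube's right cap now ends near column 350 of the crop, about 2.5 mm further to +y than before. Wrist: the wedge is at (586,165), 16 px left of the finger centre, which agrees with the computed -18 mm.

```bash
python3 -m pendant '[[[-0.01,-0.0177,0.0,0,0,0.2,0.2],[-0.0107,-0.0177,0.02,0,0,0.2,0.2],[-0.0107,-0.0177,0.055,0,0,0.2,0.2],[-0.0107,-0.0177,0.08,0,0,0.2,0.2],[-0.0107,-0.0177,0.0935,0,0,0.2,0.2]]]' 10
python3 -m pendant '[[[0,0,0,0,0,0,0.2],[0,0,0,0,0,0,-0.1],[0,0,0,0,0,0,-0.3],[0,0,0,0,0,0,-1],[0,0,0,0,0,0,-1]]]' 15
python3 -m pendant '[[[0,0,0,0,0,0,-1],[0,0,0,0,0,0,-1],[0,0,0,0,0,0,-1]]]' 20
```

```text
time_s: 14.5
tcp_pos: [0.5569, 0.0056, 0.1854]
eef_rot: [180.0, -0.0, -153.8]
contact_force: [0.3, -1.0, 0.9]
gripper_width: 0.0525
gripper_force: 0.0
time_s: 15.0
tcp_pos: [0.5574, 0.0056, 0.1875]
eef_rot: [-180.0, 0.1, -153.8]
contact_force: [-0.8, 1.7, 6.4]
gripper_width: 0.0339
gripper_force: 15.0
time_s: 15.3
tcp_pos: [0.5575, 0.0056, 0.1875]
eef_rot: [-180.0, 0.1, -153.8]
contact_force: [-1.1, 2.0, 7.5]
gripper_width: 0.0341
gripper_force: 20.0
```

```bash
python3 -m pendant '[[[0,0,-0.01,0,0,0,-1],[0,0,-0.04,0,0,0,-1],[0,0,-0.08,0,0,0,-1],[0,0,-0.12,0,0,0,-1],[0,0,-0.14,0,0,0,-1]]]' 20
python3 - <<'E'
from est import *
print(go(.4242,.2629,.26,164.4)); print(r.get_state()['joints'].round(1))
E
```

```text
time_s: 15.8
tcp_pos: [0.5574, 0.0053, 0.3307]
eef_rot: [-179.9, 0.3, -153.8]
contact_force: [1.1, -0.4, -0.5]
gripper_width: 0.0341
gripper_force: 20.0
(array([0.0058, 0.29  , 0.0703]), array([3.000e-02, 2.900e-01, 4.185e+01]))
[ 20.7  12.9 -20.4   0.1 -56.4 -84.5]
```

```bash
python3 -m pendant '[[[0,0.03,0,0,0,6,-1],[0.002,0.07,0,0,0,13,-1],[0.003,0.115,0,0,0,20,-1],[0.004,0.16,0,0,0,27,-1],[0.005,0.205,0,0,0,34,-1]]]' 20
python3 -m pendant '[[[0.02,0.03,0.0,0,0,4,-1],[0.04,0.05,0.0,0,0,7.8,-1],[0.05,0.068,0.02,0,0,7.8,-1],[0.05,0.068,0.04,0,0,7.8,-1],[0.05,0.068,0.05,0,0,7.8,-1]]]' 20
python3 - <<'E'
from est import *
print(go(.4242,.2629,.20,164.4)); print(r.get_state()['joints'].round(1))
E
```

```text
time_s: 16.3
tcp_pos: [0.4606, 0.188, 0.327]
eef_rot: [180.0, 0.0, 171.9]
contact_force: [0.3, 0.4, -1.1]
gripper_width: 0.0337
gripper_force: 20.0
time_s: 16.8
tcp_pos: [0.4207, 0.2612, 0.2754]
eef_rot: [-179.9, -0.0, 164.5]
contact_force: [-1.2, -0.6, -0.9]
gripper_width: 0.0335
gripper_force: 20.0
(array([-0.003 ,  0.0027,  0.0754]), array([-0.07, -0.05,  0.08]))
[  54.6   11.1  -31.5   -0.   -47.5 -160.1]
```

```bash
python3 -m pendant '[[[-0.003,0.003,0.02,0,0,0,-1],[-0.003,0.003,0.05,0,0,0,-1],[-0.003,0.003,0.066,0,0,0,-1],[-0.003,0.003,0.074,0,0,0,-1],[-0.003,0.003,0.075,0,0,0,-1]]]' 20
python3 - <<'E'
from est import *
import pickle
print(go(.4242,.2629,.1955,164.4),r.get_state()['contact_force'])
a=snap('top','pics/t5.png')[1];b=snap('scene','pics/s5.png')[1]
c=np.zeros((400,800,3),np.uint8);c[:400,:400]=cv2.resize(a[147:247,82:182],(400,400),interpolation=2)
c[:400,400:]=cv2.resize(b[140:240,325:425],(400,400),interpolation=2)
cv2.imwrite('pics/m5.png',c[:,:,::-1])
E
```

```text
time_s: 17.3
tcp_pos: [0.4254, 0.2628, 0.2008]
eef_rot: [-179.9, -0.0, 164.4]
contact_force: [-0.3, 0.4, -0.4]
gripper_width: 0.0338
gripper_force: 20.0
(array([ 0.0011, -0.0002,  0.0053]), array([-0.08, -0.03, -0.01])) [-0.33918442  0.40516118 -0.35031362]
```

View pics/m5.png

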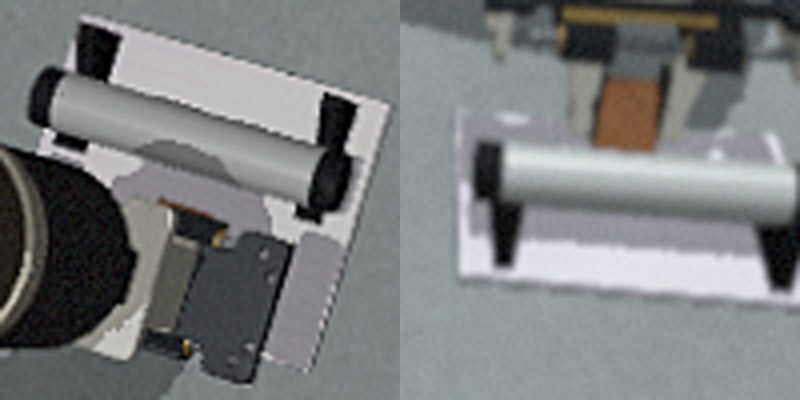

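The top crop shows the tube across both Vs and the gripper behind it. The scene crop shows the wedge upright in the fingers behind the tube, around column 628. I'll lower it until it touches the plate.

```bash
python3 -m pendant '[[[0,0,0.001,0,0,0,-1],[0,0,0.002,0,0,0,-1],[0,0,0.003,0,0,0,-1],[0,0,0.003,0,0,0,-1]]]' 20
python3 -m pendant '[[[0,0,0.001,0,0,0,-1],[0,0,0.001,0,0,0,-1]]]' 20
python3 -m pendant '[[[0,0,0.001,0,0,0,-1],[0,0,0.001,0,0,0,-1]]]' 20
python3 -m pendant '[[[0,0,0.001,0,0,0,-1],[0,0,0.001,0,0,0,-1]]]' 20
```

```text
time_s: 17.8
tcp_pos: [0.4252, 0.2632, 0.1983]
eef_rot: [180.0, 0.0, 164.4]
contact_force: [0.0, 0.4, -0.5]
gripper_width: 0.0338
gripper_force: 20.0
time_s: 18.0
tcp_pos: [0.4252, 0.2632, 0.1971]
eef_rot: [-180.0, -0.0, 164.4]
contact_force: [-0.5, 0.6, -0.2]
gripper_width: 0.0338
gripper_force: 20.0
time_s: 18.2
tcp_pos: [0.4252, 0.2632, 0.196]
eef_rot: [-180.0, -0.0, 164.4]
contact_force: [0.2, -0.9, -0.9]
gripper_width: 0.0338
gripper_force: 20.0
time_s: 18.4
tcp_pos: [0.4252, 0.2633, 0.1955]
eef_rot: [180.0, 0.0, 164.4]
contact_force: [-1.5, -0.4, 3.7]
gripper_width: 0.0336
gripper_force: 20.0
```

```bash
python3 -m pendant '[[[-0.006,0,0,0,0,0,-1],[-0.014,0,0,0,0,0,-1],[-0.022,0,0,0,0,0,-1],[-0.030,0,0,0,0,0,-1],[-0.035,0,0,0,0,0,-1]]]' 20
python3 -m pendant '[[[-0.001,0,0,0,0,0,-1],[-0.002,0,0,0,0,0,-1],[-0.003,0,0,0,0,0,-1],[-0.003,0,0,0,0,0,-1]]]' 20
python3 -m pendant '[[[-0.001,0,0,0,0,0,-1],[-0.002,0,0,0,0,0,-1],[-0.002,0,0,0,0,0,-1]]]' 20
```

```text
time_s: 18.9
tcp_pos: [0.46, 0.2538, 0.1955]
eef_rot: [180.0, 0.0, 164.4]
contact_force: [-4.5, 1.3, 6.9]
gripper_width: 0.0341
gripper_force: 20.0
time_s: 19.3
tcp_pos: [0.4626, 0.2531, 0.1955]
eef_rot: [180.0, 0.0, 164.4]
contact_force: [-3.0, -0.2, 6.0]
gripper_width: 0.0339
gripper_force: 20.0
time_s: 19.6
tcp_pos: [0.4645, 0.2525, 0.1955]
eef_rot: [180.0, 0.0, 164.4]
contact_force: [-3.5, 0.4, 6.8]
gripper_width: 0.034
gripper_force: 20.0
```

Sliding friction is about 3 N. I'll creep forward in 1 mm steps until the force rises.

```bash
for i in 1; do python3 -m pendant '[[[-0.001,0,0,0,0,0,-1],[-0.001,0,0,0,0,0,-1]]]' 20|sed -n '1,4p'
python3 -m pendant '[[[-0.001,0,0,0,0,0,-1],[-0.001,0,0,0,0,0,-1]]]' 20|sed -n '1,4p'
python3 -m pendant '[[[-0.001,0,0,0,0,0,-1],[-0.001,0,0,0,0,0,-1]]]' 20|sed -n '1,4p'; done
```

```text
time_s: 19.8
tcp_pos: [0.4655, 0.2522, 0.1955]
eef_rot: [180.0, 0.0, 164.4]
contact_force: [-2.5, 0.7, 7.8]
time_s: 20.0
tcp_pos: [0.4662, 0.252, 0.1955]
eef_rot: [180.0, 0.0, 164.4]
contact_force: [-4.9, 1.6, 7.0]
time_s: 20.2
tcp_pos: [0.4668, 0.2518, 0.1955]
eef_rot: [180.0, -0.0, 164.4]
contact_force: [-8.1, 3.1, 9.9]
```

Contact: the horizontal force rises from 3 to 8.7 N at cradle x = -33.4 mm, as predicted. I'll release, back away and check.

```bash
python3 -m pendant '[[[0,0,0,0,0,0,-0.3],[0,0,0,0,0,0,-0.2],[0,0,0,0,0,0,0],[0,0,0,0,0,0,0.2],[0,0,0,0,0,0,0.2]]]' 5
python3 -m pendant '[[[0,0,-0.01,0,0,0,0.2],[0,0,-0.04,0,0,0,0.2],[0,0,-0.08,0,0,0,0.2],[0,0,-0.12,0,0,0,0.2],[0,0,-0.15,0,0,0,0.2]]]'
python3 -m pendant '[[[0.03,-0.03,0,0,0,-5,0.2],[0.05,-0.07,0,0,0,-10,0.2],[0.05,-0.12,0,0,0,-15,0.2],[0.05,-0.165,0,0,0,-20,0.2],[0.05,-0.21,0,0,0,-25,0.2]]]'
python3 - <<'E'
from est import *
a=snap('top','pics/t6.png')[1];b=snap('scene','pics/s6.png')[1]
c=np.zeros((400,800,3),np.uint8);c[:400,:400]=cv2.resize(a[147:247,82:182],(400,400),interpolation=2)
c[:400,400:]=cv2.resize(b[140:240,325:425],(400,400),interpolation=2)
cv2.imwrite('pics/m6.png',c[:,:,::-1])
E
```

```text
time_s: 20.7
tcp_pos: [0.4668, 0.2515, 0.195]
eef_rot: [-180.0, -0.0, 164.4]
contact_force: [-0.3, 0.9, -0.1]
gripper_width: 0.0509
gripper_force: 0.0
time_s: 21.2
tcp_pos: [0.4667, 0.2516, 0.3487]
eef_rot: [179.9, 0.1, 164.4]
contact_force: [0.5, 0.2, -0.2]
gripper_width: 0.0528
gripper_force: 0.0
time_s: 21.7
tcp_pos: [0.3609, 0.0612, 0.3459]
eef_rot: [180.0, 0.1, -170.3]
contact_force: [2.1, -0.2, -0.7]
gripper_width: 0.0524
gripper_force: 0.0
```

View pics/m6.png

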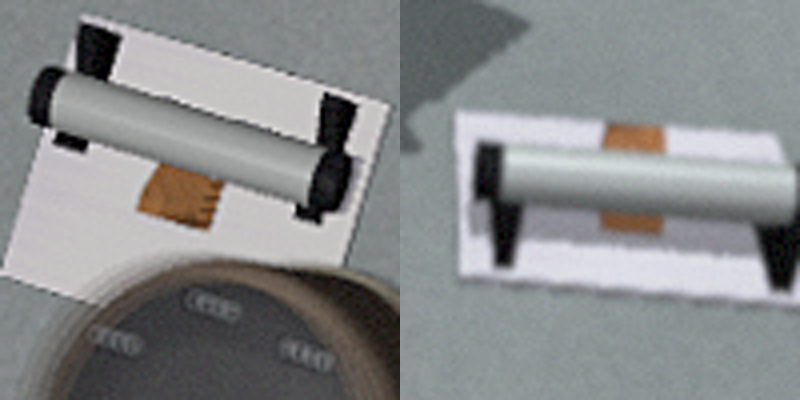

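The top crop shows the wedge square against the tube's flank between the Vs, its back edge at (137,212)–(210,230), and the tube running from (38,97) to (345,183). I'll check the numbers.

```bash
python3 - <<'E'
from est import *
p=r.camera_params('top')
C,e=fit(p,[[.055,.1,.008],[.055,-.1,.008],[-.11,.1,.008]],px([(81,14),(391,104),(0,273)],4,82,147),[.498,.24,-.27]);print('cradle',C,e)
R=lambda d:np.array([[np.cos(C[2]),np.sin(C[2])],[-np.sin(C[2]),np.cos(C[2])]])@d
s,e=fittube(p,px([(50,66),(30,124),(332,211),(352,154)],4,82,147),[.498,.24,-.273],z=.04);print('tube',R(s[:2]-C[:2]),np.degrees(s[2]-C[2]))
a=atz(p,px([(137,212)],4,82,147)[0],.008);b=atz(p,px([(210,230)],4,82,147)[0],.008)
print('wedge back',R((a+b)[:2]/2-C[:2]),np.linalg.norm(a-b),np.degrees(np.arctan2(*(a-b)[[1,0]])-C[2])-90)
E
```

```text
cradle [ 0.49822781  0.24085294 -0.27320707] 0.3935645468031339
tube [ 4.56956300e-04 -4.37433757e-05] 0.5318381658659286
wedge back [-0.04828389  0.00542078] 0.04626008294290814 3.185589448279785
```

```bash
python3 -c "
from plant import r
print(r.close_job())"
```

```text
the job is handed in; nothing more can be done
None
```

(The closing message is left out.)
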